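Set the taper cleaner's dial to step three and start it

ROBOT

A 6-joint arm with a two-finger parallel gripper is mounted at the origin on the work surface. World frame = base frame: x ahead of the robot, y to its left, z up, the work surface at z = 0. Lengths are in m, angles in rad, forces in N, time in s.
With the tool pointing down it reaches from about 0.35 to 0.975 m from the base axis. Payload 7.1 kg.
Tool frame: the origin (TCP) lies midway between the tips of the shut fingers; the grasp point (between the pads) lies 19 mm behind it; z points along the fingers, x is the direction in which the jaws open and shut, and the axes are right-handed (so a half turn about z gives the same grasp; the last joint's range is limited). The gripper opens to 88 mm and grips with 3 to 60 N. Pads are 20 mm wide; open, the fingers measure 115 mm over their backs; the gripper's body (75 mm by 178 mm) begins 61 mm behind the grasp point.
Start: joints at [-1.204, 0.423, 1.63, -0, 1.089, -0.019], TCP at [0.235, -0.579, 0.223] pointing down, gripper open.
Joint ranges: [-3, 3], [-0.9, 2.11], [0.09, 2.58], [-1.31, 4.45], [0.11, 2.69], [-2.54, 2.54]. Speed limits (rad/s): [2.39, 2.39, 3.01, 3.14, 3.14, 3.14].

INTERFACE

Orientations are given as a unit quaternion [w, x, y, z].
In Python, from station import move_pose, movel, movej, command_gripper, wait, inverse_kinematics, read_camera, camera_info, MotionError, job_done, get_time, get_joint_pos, get_qvel, get_effort, get_tcp_pos, get_ee_rot, get_ft_force, get_ft_torque, get_grip_width gives the robot as it stands. Calls block until the motion is done:
- move_pose(position, orientation): joint-space move of the TCP to a pose.
- movel(position, frame=None, v=0.15, until_force=None): straight line of the TCP; frame=None keeps the orientation; v is the mean speed in m/s. With until_force (N) it stops when the force on the tool has changed by that much, and returns True; else False.
- movej(angles): joint-space move.
- command_gripper(opening): opening from 0.0 (shut) to 1.0 (fully open); the grip force is fixed at half the most; returns when the fingers have stopped.
- wait(seconds).
- inverse_kinematics(position, orientation): joint angles nearest the present ones, or None.
- read_camera(name): name is "scene" or "top" or "wrist"; returns the picture (420x560x3 uint8, red, green, blue); there is no depth.
- camera_info(name): a dict with "intrinsics" (3x3 intrinsics, pixels), "T" (4x4, takes a point from camera to world coordinates); the wrist camera has in their place "tool_from_camera" (4x4, takes a point from camera to tool coordinates, whose origin is the TCP and whose axes are the tool frame's). Camera axes: x right, y up, looking along -z (the intrinsics and any distortion apply to the point x, -y, -z); pixel columns grow to the right and rows downward; lengths in m; the calibration is good to about 2 mm. The wrist camera is an equidistant fisheye: a pixel r from the principal point sees the ray r / f radians off the axis. A picture is of the moment at which its call begins: read the wrist's pose just before it. camera_info takes no time and is no camera call.
A pose or a line that the arm cannot do raises MotionError and nothing moves.
- job_done(): hands the job in, once; it reports no verdict.
Readings, each from a call of its own:
- get_time(): time.
- get_joint_pos(): joint angles.
- get_qvel(): joint speeds.
- get_effort(): joint torques, N m.
- get_tcp_pos(): TCP position.
- get_ee_rot(): TCP orientation.
- get_ft_force(): force on the tool from outside, world axes, zero at the start.
- get_ft_torque(): the same for the moment, N m.
- get_grip_width(): opening from 0.0 (shut) to 1.0 (fully open).
Only numpy, scipy, OpenCV 4.12 (cv2) and the standard library are available. Lean on these libraries where they do the work, as an engineer would, in place of code of your own. Each camera call takes 0.05 s, during which the arm holds its last target.

TASK

Set the taper cleaner's round black dial to step three: push its upright finger tab round with a fingertip, either way, until the tab has clicked in at the third tick mark clockwise (seen from above) from the white arrowhead, which is step zero. Only then press the round start button beside it fully down with a fingertip and let go. Nothing is to be gripped: do not take the tab between the fingers, and leave the tool holders, bottle and spanner where they are.

Things in the scene. Friction and masses are not known exactly. Their poses are not given: they have to be found in the camera images.
- cleaner: The taper cleaner, a grey box 220 mm (its x) by 340 mm (its y) by 70 mm high, fixed to the bench. Origin at the centre of its underside, z up. On its top: the dial towards its +y end, the start button in the middle, and towards its -y end a socket in which a tool holder stands.
- dial_axis (a point): Point on the dial's turning axis at the height of the box's top, at (0, 95, 70) mm in the box frame; its axes are the box's. Around the dial ten flat white marks lie on the box's top, 36 degrees apart, 55 to 68 mm from the axis: one broad arrowhead, pointing at the dial, in the box's +x direction from the axis (step zero), and nine thin ticks. Going clockwise from above from the arrowhead they are steps 1 to 9, so step 3 lies 108 degrees clockwise of it.
- tab (a point): Centre of the dial's finger tab. The dial is a flat black disc 100 mm across, its top 14 mm above the box. The one upright tab on it is a grey plate with a thin white line along its top, 30 mm long along the radius (18 to 48 mm from the axis), 10 mm thick, from the disc's top to 48 mm above the box; this point is 33 mm from the axis and 30 mm above the box. The point's x axis points radially outwards, y across the tab's thickness, z up.
- dial (a joint): Angle of the dial in rad: 0 with the tab at the arrowhead (step zero), growing clockwise from above, 0.6283 per step; it has no stops and counts on past full turns (at the start it may read up to 7.9). A sprung detent holds it at each of the ten steps: leaving a step takes about 3 to 4 N sideways at the tab, fading to nothing half-way, and from a little past half-way the dial snaps on by itself to the next step.
- start (a joint): Travel of the start button in m: 0 up, 0.006 fully down; a spring of about 5 N at full travel returns it.
- start_top (a point): Centre of the start button's top face: a round grey button 28 mm across in a round black housing, in the middle of the box's y and 45 mm from the box's centre towards its -x side. It is pressed straight down.
- holder_a_mid (a point): Middle of the steel tool holder standing in the cleaner's socket, at (0, -107.5) mm in the box frame; 63 mm across, top 84 mm above the box. Loose, to be left alone.
- holder_b_mid (a point): Middle of a like tool holder standing in the red plastic pocket rack (260 by 85 by 70 mm high) on the bench to the robot's left. Loose, to be left alone.
- can_mid (a point): Middle of a white plastic bottle, 56 mm across, 150 mm tall, on the bench to the robot's right. To be left alone.
- spanner_grip (a point): Handle of a small spanner about 160 mm long that lies on the bench to the robot's right. To be left alone.

How it is judged:
On the way, in this order (a step that is already met when the one before it is completed fails the run):
1. the dial has clicked in at step three ((value of joint dial between -10.8314 and -10.5314 rad or value of joint dial between -4.5482 and -4.2482 rad or value of joint dial between 1.735 and 2.035 rad or value of joint dial between 8.0181 and 8.3181 rad or value of joint dial between 14.3013 and 14.6013 rad) and velocity of joint dial between -0.3 and 0.3 rad/s), for 0.3 s.
2. the start button is pressed fully down with the dial at step three ((value of joint dial between -10.8314 and -10.5314 rad or value of joint dial between -4.5482 and -4.2482 rad or value of joint dial between 1.735 and 2.035 rad or value of joint dial between 8.0181 and 8.3181 rad or value of joint dial between 14.3013 and 14.6013 rad) and value of joint start above 0.0045 m), for 0.05 s.
At the end, for the whole second after the job is handed in: The dial rests at step three (within 0.15 rad, any number of whole turns), the start button, after being pressed at least 4.5 mm down, is up again (under 1.5 mm), and the tool holders, bottle and spanner are within 15 mm of where they were ((value of joint dial between -10.8314 and -10.5314 rad or value of joint dial between -4.5482 and -4.2482 rad or value of joint dial between 1.735 and 2.035 rad or value of joint dial between 8.0181 and 8.3181 rad or value of joint dial between 14.3013 and 14.6013 rad) and value of joint start below 0.0015 m and distance of each of holder_a_mid, holder_b_mid, can_mid, spanner_grip from where it was at the start of the episode below 0.015 m); the robot touches nothing.
It fails at once if the start button is pressed (over 3 mm) while the dial is not at step three (within 0.25 rad) (value of joint start above 0.003 m and not (value of joint dial between -10.9314 and -10.4314 rad or value of joint dial between -4.6482 and -4.1482 rad or value of joint dial between 1.635 and 2.135 rad or value of joint dial between 7.9181 and 8.4181 rad or value of joint dial between 14.2013 and 14.7013 rad)).
It fails at once if the tab is taken between the fingers (x of the grasp point in the frame of tab between -0.022 and 0.022 m and y of the grasp point in the frame of tab between -0.008 and 0.008 m and z of the grasp point in the frame of tab between -0.026 and 0.026 m).
It fails at once if a tool holder, the bottle or the spanner is moved or lifted more than 20 mm (distance of any of holder_a_mid, holder_b_mid, can_mid, spanner_grip from where it was at the start of the episode above 0.02 m).
It also fails if it takes over 48 s, if anything falls off the work surface, if the arm or the gripper's body presses on something with over 40 N, if the wrist force passes 120 N, or if a joint passes its speed limit or range.

## Working session

There is one attempt and no reset: what is moved stays moved. The work goes in short steps, each a Python script; the robot and the scene stay as the last script left them, time stands still between calls to the robot, and variables do not carry over. Pictures are saved under pics/ and viewed, and the job is handed in when it is done.

```bash
mkdir -p pics; ls; python3 - <<'E'
from station import *
import cv2
for n in ("scene","top","wrist"):
    cv2.imwrite(f"pics/{n}0.png",read_camera(n)[:,:,::-1])
    i=camera_info(n);print(n,i)
print(get_time(),get_ee_rot())
E
```

```text
pics
scene {'intrinsics': array([[450.4543324 ,   0.        , 282.48365028],
       [  0.        , 450.4543324 , 210.1246106 ],
       [  0.        ,   0.        ,   1.        ]]), 'T': array([[ 0.74927563, -0.52599338,  0.40238912,  1.03304599],
       [ 0.66224509,  0.59893   , -0.45023804, -0.63599528],
       [-0.00418069,  0.60383261,  0.79710018,  1.23462212],
       [ 0.        ,  0.        ,  0.        ,  1.        ]])}
top {'intrinsics': array([[464.89125573,   0.        , 281.67421832],
       [  0.        , 464.89125573, 201.50552829],
       [  0.        ,   0.        ,   1.        ]]), 'T': array([[ 0.00710427,  0.99732172, -0.07279365,  0.36990787],
       [-0.99990874,  0.00624844, -0.0119778 , -0.01375234],
       [-0.01149087,  0.0728721 ,  0.9972751 ,  1.51056724],
       [ 0.        ,  0.        ,  0.        ,  1.        ]])}
wrist {'intrinsics': array([[325.1922621 ,   0.        , 277.68663696],
       [  0.        , 325.1922621 , 209.5890108 ],
       [  0.        ,   0.        ,   1.        ]]), 'tool_from_camera': array([[ 9.99999764e-01,  6.40567022e-04,  2.46522823e-04,
        -1.47053807e-03],
       [ 6.82329120e-04, -9.66683413e-01, -2.55974050e-01,
        -7.05329894e-02],
       [ 7.43409887e-05,  2.55974158e-01, -9.66683622e-01,
        -1.60527314e-01],
       [ 0.00000000e+00,  0.00000000e+00,  0.00000000e+00,
         1.00000000e+00]])}
0.15 [-3.26048361e-04  8.29555777e-01 -5.58423553e-01 -4.91040091e-04]
```

View pics/scene0.png

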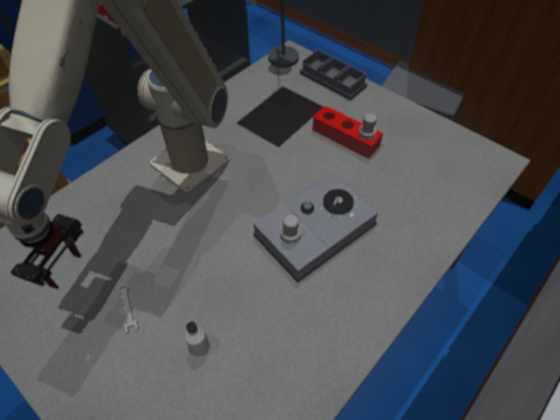

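View pics/top0.png

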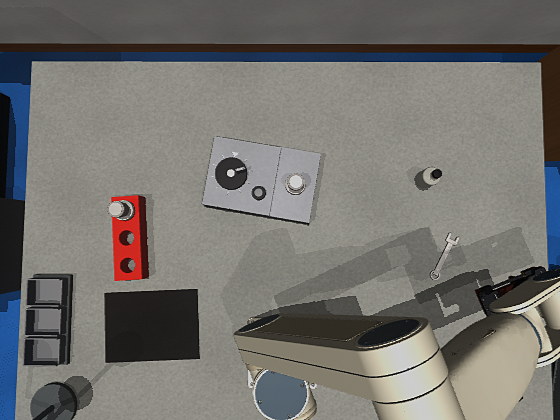

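The top view shows the box's dial at about (231,173), arrowhead at (234,154), the button at (259,192) and holder A at (296,184). I'll enlarge it and localise these.

```bash
python3 - <<'E'
import cv2
a=cv2.imread("pics/top0.png")[125:235,195:330]
cv2.imwrite("pics/top0z.png",cv2.resize(a,None,fx=5.5,fy=5.4,interpolation=cv2.INTER_CUBIC))
E
cat > h.py <<'E'
import numpy as np,cv2
from station import *
def ray(n,u,v):
    i=camera_info(n);K=i["intrinsics"];T=i["T"]
    d=np.array([(u-K[0,2])/K[0,0],-(v-K[1,2])/K[1,1],-1]);return T[:3,3],T[:3,:3]@d
def onz(n,u,v,z):
    o,d=ray(n,u,v);return o+d*(z-o[2])/d[2]
def proj(n,p):
    i=camera_info(n);K=i["intrinsics"];T=i["T"]
    c=T[:3,:3].T@(np.asarray(p)-T[:3,3]);return np.array([K[0,0]*c[0]/-c[2]+K[0,2],K[1,1]*c[1]/c[2]+K[1,2]])
E
python3 - <<'E'
from h import *
for n,u,v,z in [("top",231,173,.084),("top",234,154,.07),("top",259,192,.08),("scene",338,202,.084),("scene",308,207,.08)]: print(n,onz(n,u,v,z))
E
```

```text
top [0.56150428 0.16084085 0.084     ]
top [0.62341175 0.15404224 0.07      ]
top [0.50335782 0.07375026 0.08      ]
scene [0.56571582 0.15766976 0.084     ]
scene [0.50374518 0.08009451 0.08      ]
```

View pics/top0z.png

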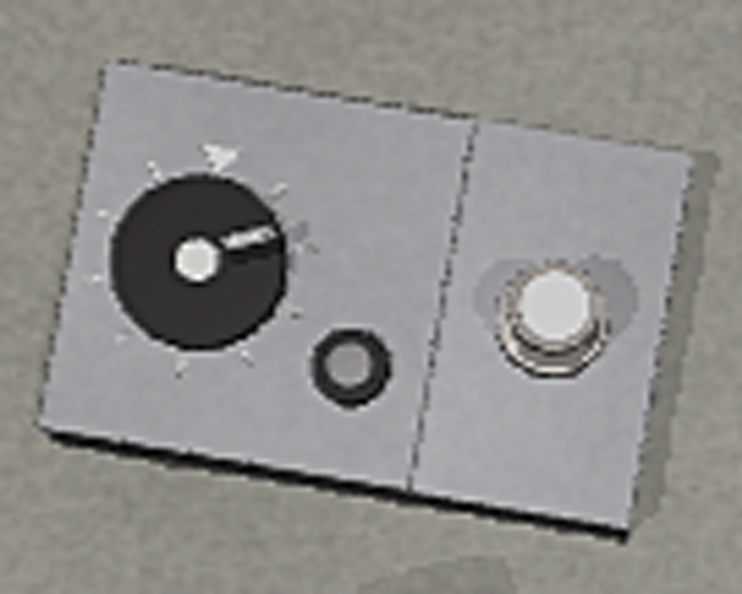

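```bash
python3 - <<'E'
from h import *
a=cv2.imread("pics/top0.png")
z=lambda x,y:(195+x/5.5-.5+.09,125+y/5.4-.5+.09)
pts=dict(TL=(108,62),TR=(692,155),BR=(628,530),BL=(42,428))
C={k:onz("top",*z(*p),.07) for k,p in pts.items()}
for k in C: print(k,C[k])
print("len",np.linalg.norm(C['TL']-C['TR']),np.linalg.norm(C['BL']-C['BR']),np.linalg.norm(C['TL']-C['BL']),np.linalg.norm(C['TR']-C['BR']))
y=(C['TL']-C['TR'])+(C['BL']-C['BR']);x=(C['TL']-C['BL'])+(C['TR']-C['BR'])
yaw=np.arctan2(-y[0],y[1]);yaw2=np.arctan2(x[1],x[0]);print("yaw",np.degrees([yaw,yaw2]))
ctr=sum(C.values())/4;print("ctr",ctr)
R=lambda t:np.array([[np.cos(t),-np.sin(t)],[np.sin(t),np.cos(t)]])
b=lambda p:ctr[:2]+R(yaw)@np.array(p)/1000
print("dial pred",b((0,95)),"btn pred",b((-45,0)),"hold",b((0,-107.5)))
# dial ellipse from dark disc mask
g=a[140:200,205:255];m=(g.max(2)<70).astype(np.uint8)
cs,_=cv2.findContours(m,cv2.RETR_EXTERNAL,cv2.CHAIN_APPROX_NONE)
c=max(cs,key=cv2.contourArea);e=cv2.minEnclosingCircle(c);print(e)
d=onz("top",e[0][0]+205,e[0][1]+140,.084);print("dial meas",d)
print("btn",onz("top",*z(350,364),.08))
print("arrow",onz("top",*z(221,157),.07))
for name,p in dict(in_=(222,244),out=(272,231)).items():
    q=onz("top",*z(*p),.118);v=R(-yaw)@(q[:2]-d[:2]);print(name,q,np.hypot(*v)*1000,"cw deg",-np.degrees(np.arctan2(v[1],v[0])))
E
```

```text
TL [0.68004909 0.21713452 0.07      ]
TR [ 0.62701696 -0.11653718  0.07      ]
BR [ 0.40970019 -0.08078347  0.07      ]
BL [0.46619602 0.25076424 0.07      ]
len 0.3378597471428588 0.33632671326255636 0.21648116132706302 0.22023829094919484
yaw [-9.34982784 -9.14161158]
ctr [0.54574056 0.06764453 0.07      ]
dial pred [0.56117445 0.16138243] btn pred [0.5013384  0.07495532] hold [ 0.5282759  -0.03842731]
((25.790102005004883, 33.32764434814453), 16.37251091003418)
dial meas [0.56047953 0.16147587 0.084     ]
btn [0.50335144 0.07614392 0.08      ]
arrow [0.62448765 0.15163556 0.07      ]
in_ [0.56681973 0.14486301 0.118     ] 17.781595284244304 cw deg 59.76112057609009
out [0.57430264 0.11745641 0.118     ] 46.13882581038688 cw deg 63.21670083893163
```

The corner distances match the box size (338×217 against 340×220), and the measured dial lies within 1 mm of the prediction. The tab reads about 62° clockwise, so probably step 2. I'll close the gripper and confirm with the wrist camera from above.

```bash
cat >> h.py <<'E'
YAW=np.radians(-9.25)
CTR=np.array([.54574,.06764])
def b2w(p,yaw=YAW,ctr=None):
    c,s=np.cos(yaw),np.sin(yaw);return (CTR if ctr is None else ctr)+np.array([[c,-s],[s,c]])@np.array(p)
def q(yaw): return np.array([0,np.cos(yaw/2),np.sin(yaw/2),0])
def wray(u,v,pos,quat):
    from scipy.spatial.transform import Rotation as Ro
    i=camera_info("wrist");K=i["intrinsics"];T=i["tool_from_camera"]
    du,dv=(u-K[0,2])/K[0,0],(v-K[1,2])/K[1,1];r=np.hypot(du,dv);s=np.sin(r)/max(r,1e-9)
    d=np.array([du*s,-dv*s,-np.cos(r)])
    R=Ro.from_quat(np.roll(quat,-1)).as_matrix()
    return pos+R@T[:3,3],R@T[:3,:3]@d
def wonz(u,v,z,pos,quat):
    o,d=wray(u,v,pos,quat);return o+d*(z-o[2])/d[2]
E
python3 - <<'E'
from h import *
command_gripper(0)
p=b2w((0,.02));move_pose([*p,.26],q(YAW))
P,Q=get_tcp_pos(),get_ee_rot();np.savez("w1.npz",P=P,Q=Q)
cv2.imwrite("pics/w1.png",read_camera("wrist")[:,:,::-1]);print(P,Q,get_time(),get_grip_width(),get_ft_force())
E
```

```text
[0.54908167 0.08666038 0.25993564] [ 7.43399829e-05  9.96698719e-01 -8.11890204e-02 -3.03999351e-05] 4.15 0.006419361571861238 [ 0.52270891 -0.38520232 -0.3459368 ]
```

View pics/w1.png

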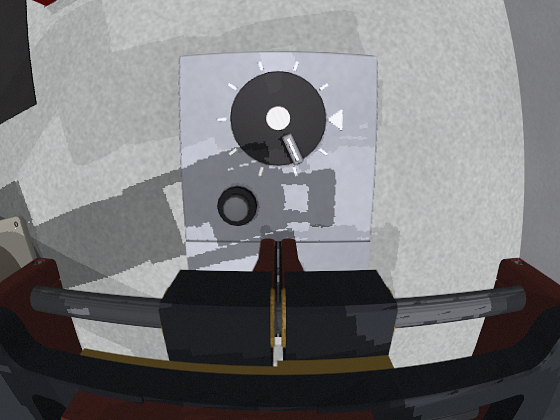

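The wrist view shows the dial hub at (278,118), the arrowhead at (336,119), and the tab pointing at the tick at (296,171). That is the second tick clockwise, so step 2. The target tick is at (261,171), with the button at (236,206).

```bash
python3 - <<'E'
from h import *
w=np.load("w1.npz");P,Q=w["P"],w["Q"]
a=cv2.imread("pics/w1.png")
m=(a[60:180,220:340].max(2)<75).astype(np.uint8)
cs,_=cv2.findContours(m,cv2.RETR_EXTERNAL,cv2.CHAIN_APPROX_NONE);c=max(cs,key=cv2.contourArea)
(u,v),r=cv2.minEnclosingCircle(c);print(u+220,v+60,r)
c0=wonz(u+220,v+60,.084,P,Q);print("dial",c0)
L=wonz(231,118,.084,P,Q);Rr=wonz(326,118,.084,P,Q);print("diam",np.linalg.norm(L-Rr),(L+Rr)/2)
print("btn",wonz(236,206,.08,P,Q))
inv=lambda p:np.array([[np.cos(YAW),np.sin(YAW)],[-np.sin(YAW),np.cos(YAW)]])@(p[:2]-c0[:2])
for n,u,v,z in [("in",288,138,.118),("out",297,162,.118),("arrow",336,119,.07),("t2",296,171,.07),("t3",261,171,.07)]:
    e=inv(wonz(u,v,z,P,Q));print(n,e*1000,np.hypot(*e)*1000,-np.degrees(np.arctan2(e[1],e[0])))
for u,v,n in [(180,56,'TL'),(377,56,'TR')]: print(n,wonz(u,v,.07,P,Q),inv(wonz(u,v,.07,P,Q)))
z=a[60:300,170:390];cv2.imwrite("pics/w1z.png",cv2.resize(z,None,fx=2.5,fy=2.5,interpolation=cv2.INTER_CUBIC))
E
```

```text
277.79557037353516 118.1910400390625 47.689727783203125
dial [0.56194243 0.16442172 0.084     ]
diam 0.0976909579694632 [0.56282203 0.16515569 0.084     ]
btn [0.50196203 0.07944023 0.08      ]
in [  9.32334828 -19.14476414] 21.294290717676972 64.0342852019091
out [ 17.79431794 -41.59651483] 45.24276513653413 66.83954235526107
arrow [62.62564326  0.35686726] 62.62666003825047 -0.3264919211672342
t2 [ 19.72009701 -56.944251  ] 60.262176758523864 70.89875824492972
t3 [-18.32540228 -56.87432004] 59.75373334888934 107.85939359701439
TL [0.46837809 0.25440644 0.07      ] [-0.10681204  0.07377482]
TR [0.68127116 0.2196084  0.07      ] [0.10890618 0.07365026]
```

View pics/w1z.png

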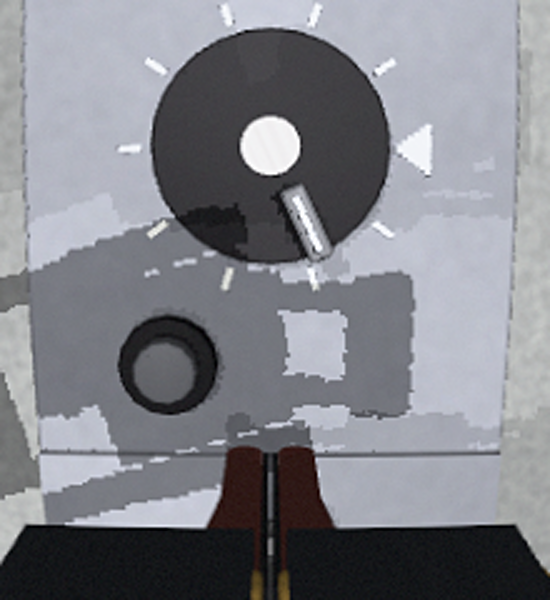

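The measurements agree: tab at step 2, radii and arrow angle are right, and the two views put the dial axis within 3 mm. One click clockwise is needed, so I'll come down on the arrowhead side of the tab and push towards the box's −x.

```bash
cat >> h.py <<'E'
DIAL=np.array([.5615,.1625])
def d2w(x,y): return b2w((x/1000,y/1000),ctr=DIAL)
E
python3 - <<'E'
from h import *
move_pose([*d2w(54,-34),.20],q(YAW))
print("down",movel([*d2w(54,-34),.096],v=.08,until_force=4),get_tcp_pos(),get_ft_force())
f0=get_ft_force()
hit=movel([*d2w(15,-34),.096],v=.02,until_force=1.8)
t=get_tcp_pos();R=np.array([np.cos(YAW),np.sin(YAW)])
print(hit,t,"x in dial",R@(t[:2]-DIAL)*1000,get_ft_force()-f0,get_time())
cv2.imwrite("pics/w2.png",read_camera("wrist")[:,:,::-1])
E
```

```text
down False [0.60976839 0.1203592  0.09659893] [ 0.72169937 -0.0358984   0.52618845]
True [0.58403344 0.12432628 0.09593793] x in dial 28.376563624240173 [ 0.92088714 -0.68758639  0.21222607] 7.3
```

View pics/w2.png

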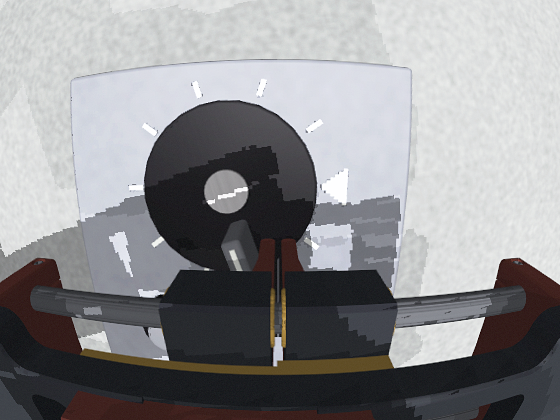

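The finger touches the tab (contact at x≈28 mm, so the finger's half-thickness is about 9 mm), and the tab still points at tick 2. Half-way should come at x≈14, so I'll push in small steps to about 9.

```bash
python3 - <<'E'
from h import *
R=np.array([np.cos(YAW),np.sin(YAW)])
for x in (24,20,17,14,12,10.5,9.5):
    movel([*d2w(x,-34),.096],v=.03)
    f=get_ft_force();print(x,R@(get_tcp_pos()[:2]-DIAL)*1000,"Fx",R@f[:2],f)
cv2.imwrite("pics/w3.png",read_camera("wrist")[:,:,::-1]);print(get_time())
E
```

```text
24 24.645386627882235 Fx 4.298238160074962 [ 3.70478291 -3.99166758  0.53471803]
20 19.880317810392498 Fx 2.4183855297870562 [ 2.32188461 -0.78817862  1.2888309 ]
17 16.088944848153037 Fx 0.44347323340561123 [ 0.34292966 -0.65323645  0.57763757]
14 13.234450009618085 Fx 0.1372061264768712 [ 0.22145075  0.5061818  -0.12189934]
12 11.548679899705704 Fx 0.3835075960860947 [ 0.20769765 -1.11053829 -0.6322354 ]
10.5 10.208688831901009 Fx 0.2003130590899843 [0.26279247 0.36743317 0.67956998]
9.5 9.366974329749453 Fx -0.34588540659034195 [-0.54453412 -1.19176764  0.06337912]
9.2083
```

View pics/w3.png

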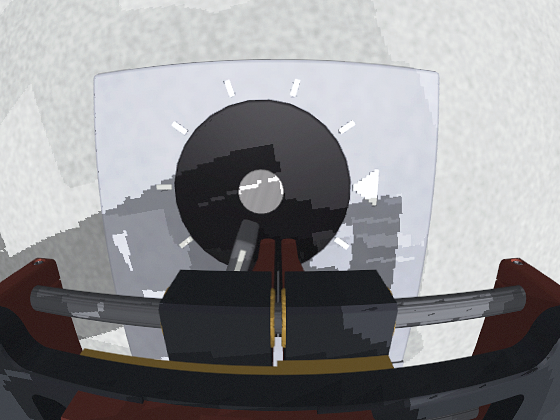

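The force rose to 4 N and dropped to nothing, so the tab snapped on and now leans the other way. I'll back off, lift and check from above.

```bash
python3 - <<'E'
from h import *
movel([*d2w(35,-34),.096],v=.08)
movel([*d2w(35,-34),.2],v=.15)
movel([*b2w((0,.02)),.26],v=.2)
P,Q=get_tcp_pos(),get_ee_rot();np.savez("w4.npz",P=P,Q=Q)
cv2.imwrite("pics/w4.png",read_camera("wrist")[:,:,::-1]);print(P,get_time())
E
```

```text
[0.5489707  0.0874089  0.25937806] 11.125
```

View pics/w4.png

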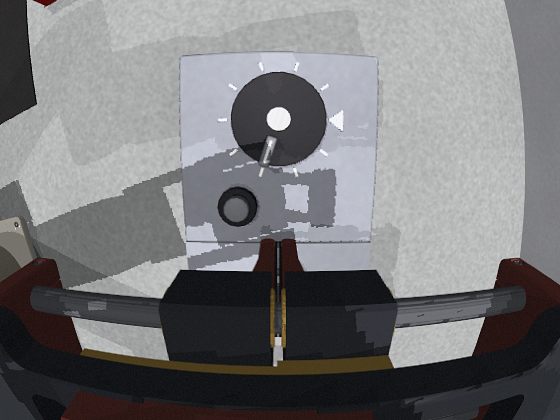

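The tab now points at the tick at (261,172), which is step 3. Next the button, at about (0.5025, 0.077).

```bash
python3 - <<'E'
from h import *
B=(.5025,.077)
movel([*B,.14],v=.2)
wait(.3);f0=get_ft_force()
print(movel([*B,.06],v=.03,until_force=2.0),get_tcp_pos(),get_ft_force()-f0)
z0=get_tcp_pos()[2]
for k in range(1,6):
    z=z0-.002*k
    h=movel([*B,z],v=.02,until_force=15)
    t=get_tcp_pos();f=(get_ft_force()-f0);print(k,h,t[2],f)
    if h or f[2]>14: break
wait(.2);t=get_tcp_pos();print(t,get_ft_force()-f0,get_time())
P,Q=get_tcp_pos(),get_ee_rot()
cv2.imwrite("pics/w5.png",read_camera("wrist")[:,:,::-1]);cv2.imwrite("pics/s5.png",read_camera("scene")[:,:,::-1])
E
```

```text
True [0.50242452 0.07699616 0.089386  ] [0.3851176  1.67404275 2.79072695]
1 False 0.08742528676560149 [-1.26811029  1.01918886  4.02151309]
2 False 0.08620097941312357 [-3.50236771  0.83697058 12.53124724]
3 False 0.085772652989682 [-9.49832597 -0.22747381 32.03109882]
[0.50261431 0.0770381  0.08579738] [-9.17725783 -0.70540583 32.72333272] 14.7917
```

View pics/w5.png

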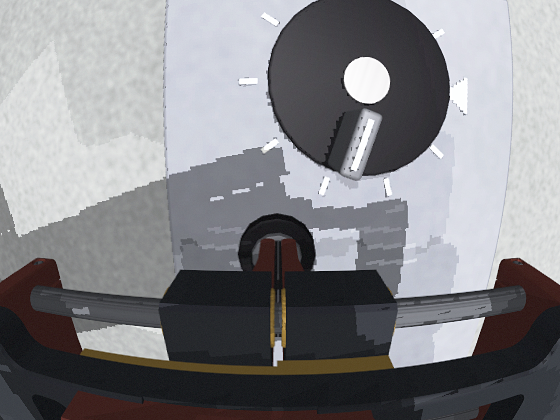

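The force ran 2.8 to 4 N and then hit a stiff stop, which is consistent with the spring plus its end stop. The lateral −9 N, and the wrist and scene estimates of button y≈0.080, suggest I'm about 3 mm off centre and might be on the housing rim. I'll release, re-measure the button from the wrist view and press again centred.

```bash
python3 - <<'E'
from h import *
movel([.5025,.077,.14],v=.1)
movel([*(b2w((-.045,0))+np.array([0,-.06])),.2],v=.2)
P,Q=get_tcp_pos(),get_ee_rot();a=read_camera("wrist")[:,:,::-1].copy();cv2.imwrite("pics/w6.png",a)
np.savez("w6.npz",P=P,Q=Q);print(P,get_time(),get_ft_force())
E
```

```text
[0.50090561 0.01486681 0.19937738] 16.2417 [ 0.01003822  0.52667606 -0.20138426]
```

View pics/w6.png

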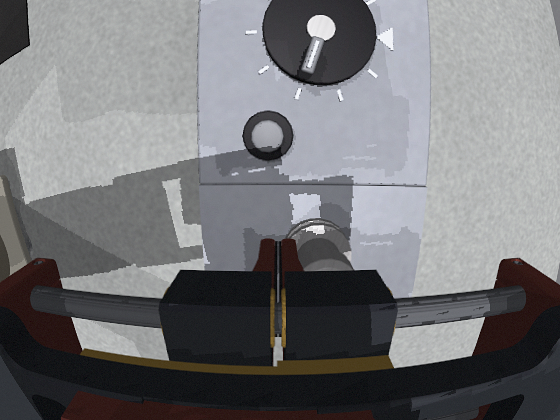

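The dial still points at the step-3 tick. The button is at (268,135), up, inside its housing.

```bash
python3 - <<'E'
from h import *
w=np.load("w6.npz");P,Q=w["P"],w["Q"]
a=cv2.imread("pics/w6.png");g=a[100:172,235:302]
m=(g.max(2)<75).astype(np.uint8)
cs,_=cv2.findContours(m,cv2.RETR_EXTERNAL,cv2.CHAIN_APPROX_NONE);c=max(cs,key=cv2.contourArea)
(u,v),r=cv2.minEnclosingCircle(c);u+=235;v+=100;print(u,v,r)
for z in (.08,.09): print(z,wonz(u,v,z,P,Q),wonz(267,135,z,P,Q), "ring diam",np.linalg.norm(wonz(u-r,v,z,P,Q)-wonz(u+r,v,z,P,Q)))
cv2.imwrite("pics/w6z.png",cv2.resize(a[0:180,190:440],None,fx=3,fy=3,interpolation=cv2.INTER_CUBIC))
E
```

```text
267.1715850830078 135.69926071166992 25.366819381713867
0.08 [0.50173205 0.07808532 0.08      ] [0.50168741 0.07870412 0.08      ] ring diam 0.0434428738704532
0.09 [0.50211244 0.07835871 0.09      ] [0.50206939 0.0789554  0.09      ] ring diam 0.04189056470840738
```

View pics/w6z.png

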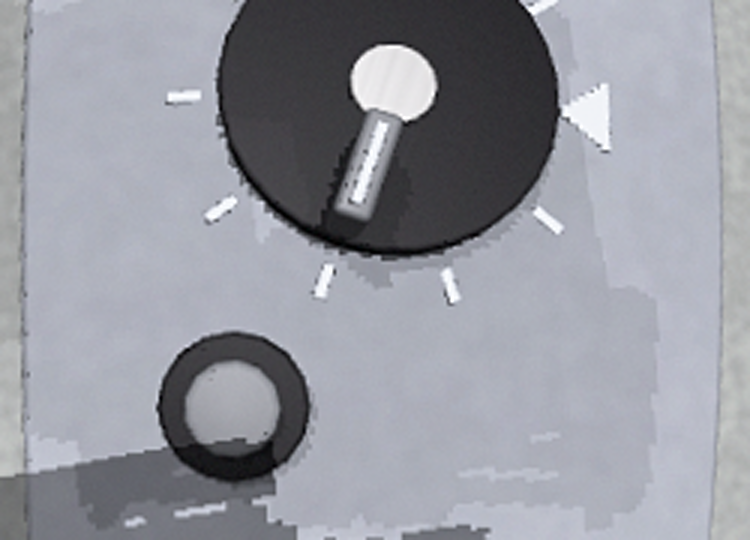

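Centre refined to (0.502, 0.0788). I'll press again in small steps, logging force against depth.

```bash
python3 - <<'E'
from h import *
B=(.502,.0788)
movel([*(b2w((-.045,0))),.2],v=.2)
movel([*B,.098],v=.1)
wait(.3);f0=np.mean([get_ft_force() for _ in range(5)],0)
for z in np.arange(.096,.078,-.001):
    movel([*B,z],v=.02);wait(.1)
    t=get_tcp_pos();f=(get_ft_force()-f0);print(round(z,4),t[2].round(5),f.round(2))
    if f[2]>20: break
wait(.2)
cv2.imwrite("pics/w7.png",read_camera("wrist")[:,:,::-1]);cv2.imwrite("pics/s7.png",read_camera("scene")[:,:,::-1])
movel([*B,.15],v=.1);print(get_time())
E
```

```text
0.096 0.09594 [ 0.35 -0.34 -0.6 ]
0.095 0.09498 [ 0.44 -0.53  0.56]
0.094 0.09399 [-0.24 -0.45  0.16]
0.093 0.09299 [ 0.21 -0.2  -0.21]
0.092 0.09209 [-0.38 -0.54  1.83]
0.091 0.09106 [ 0.05 -0.08  2.23]
0.09 0.09006 [-0.05 -0.13  3.28]
0.089 0.08905 [-0.12 -0.35  3.61]
0.088 0.08806 [ 1.33 -0.53  3.6 ]
0.087 0.08706 [1.81 0.08 4.59]
0.086 0.08629 [-0.68  0.32  8.3 ]
0.085 0.08611 [-2.96 -1.15 17.55]
0.084 0.08588 [-5.58 -1.29 27.63]
23.8167
```

Contact came at z≈0.0922, the spring rose to about 5 N, and the stop was at 0.0862. That is the full 6 mm of travel. I'll retreat and do a final check.

```bash
python3 - <<'E'
from h import *
movel([*b2w((0,.02)),.26],v=.2)
a=read_camera("wrist")[:,:,::-1];b=read_camera("scene")[:,:,::-1]
o=np.hstack([cv2.resize(a[40:240,160:400],None,fx=1.65,fy=1.65),cv2.resize(b[90:380,90:425],(396,330))]);cv2.imwrite("pics/f8.png",o);print(get_time(),get_ft_force())
E
```

```text
24.6667 [ 0.89202705  0.09866409 -0.26807674]
```

View pics/f8.png

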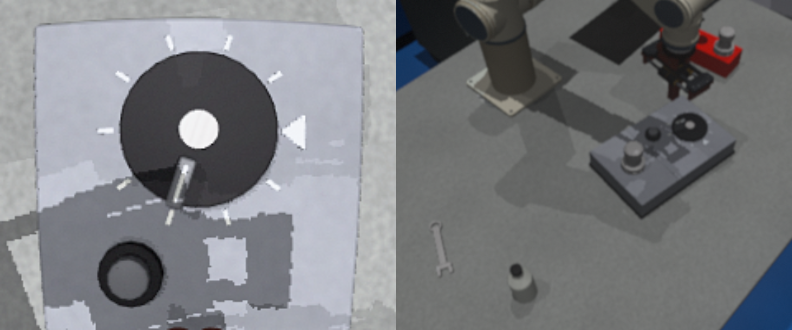

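The tab, at (183,183) in this composite, points at the third tick at (170,215). The button is up, and the holders, bottle and spanner are where they were. I'm handing in.

```bash
python3 -c "
from station import *
job_done();print(get_time())"
```

```text
the job is handed in; nothing more can be done
the job is handed in; nothing more can be done
```

The dial is set to step three, and the start button was then pressed fully down and let go. I handed the job in after about 25 s.

- **Dial:** It started at step two. I pushed the tab one click clockwise with the shut fingertip; the force peaked at about 4 N and dropped to nothing as the tab snapped on. The final wrist picture shows the tab at the third tick.
- **Button:** I pressed it twice, both times with the dial at step three.
    - **First press:** It was 1–2 mm off centre and ended with about 9 N sideways and 33 N down. I could not rule out that the finger was on the housing.
    - **Second press:** I re-measured the centre and pressed again. Contact came at z ≈ 0.092 and the hard stop at 0.086, with the spring at about 5 N, which is the full 6 mm.
- **At the end:** The button looked up, the arm was clear, and by eye the holders, bottle and spanner were where they started; I did not measure their positions again. My position estimates for the dial and button differed between cameras by 3–6 mm.

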